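# Unsnap and slide off a terminal cover

### The job

Open the junction box: press its snap tab down with the fingertips until the white cover springs free, then push the cover by its rib along the box until the whole terminal well is uncovered, and leave it lying flat on the box's ledge without letting it hang over or drop off the end. Only press and push: do not pick up or lift the cover, and leave the vial, the weight and the knob beside the box where they stand.

Things in the scene. Friction and masses are not known exactly. Their poses are not given: they have to be found in the camera images.
- terminal_box: Grey junction box fixed to the bench, 240 x 90 mm, spanning x -110..+130, y -45..+45 in its own frame; origin on its underside (bench level). x = the direction the cover slides off, z up. Rear block with spring ejector at x -110..-81, 44 mm high; then the seat with the terminal well (x -70..-8) under the cover; then a flat ledge (point ledge_end).
- ledge_end (a point): Middle of the open far end of the ledge's surface: box x +130, y 0, z 30; axes as the box's. The ledge is flat from box x -8 to here, 67 mm wide between side curbs 5 mm high. Over the seat (x -82..-10) the sides carry lips, top at z 41.5, 57 mm clear between them, that overhang the cover's long edges so that it can only slide.
- cover: White loose cover, 70 (x) x 64 (y) mm, 0.15 kg, axes as the box's. Origin: centre of its underside, which slides at box z 30; plate top 7 mm above that. Starts at box x -40, y 0, locked by the tab before its front edge. Once freed it springs about 7 mm toward +x, lies on the tab, and slides with 1 to 3 N. Well bare when its origin is past box x +30; past +95 it overhangs the ledge's end.
- rib_rear (a point): Rear face (toward the box's rear block) of the upright rib across the cover's top, at mid-width, 14 mm above the cover's origin (7 mm above the plate), 12 mm ahead of it in x; axes as the cover's. The rib is 8 mm thick (cover x +12..+20), 40 mm wide, and rises 14 mm above the plate, 21 mm above the origin; behind it are 47 mm of bare plate. Push it toward +x.
- tab_top (a point): Centre of the top of the snap tab, a flat ribbed grey block 42 (x) x 28 (y) mm in the ledge just ahead of the cover's front edge (box x -5..+37), standing 8 mm proud of the ledge when up. Moves with the tab; axes as the box's. Pressing on its half away from the cover leaves the cover room to spring.
- tab (a joint): Travel of the snap tab straight down, m: 0 = up (locked), 0.008 = flush with the ledge, its stop. The cover is freed from about 0.005. Takes about 1 to 4 N until its stop; springs back up when let go (only to about 0.005 while the cover lies over it).
- vial: Bystander: glass vial with blue cap, 22 mm diameter, 50 mm high, upright on the bench close to the box's -y side. Origin: centre of its underside.
- brass_weight: Bystander: small brass weight, 28 mm diameter, 26 mm high, on the bench close to the box's -y side. Origin: centre of its underside.
- loose_knob: Bystander: black knob with a light top, 30 mm diameter, 19 mm high, on the bench close to the box's -y side. Origin: centre of its underside.
Mind the look-alikes: they are no part of the job. Of the things shaped like the cover, the white one is meant.

How it is judged:
By the outcome, as a careful person would: the job done as asked, in the order asked, and still so for the second after the job is handed in, with the robot touching nothing.
It also fails if it takes over 48 s, if anything falls off the work surface, if the arm or the gripper's body presses on something with over 40 N, if the wrist force passes 120 N, or if a joint passes its speed limit or range.

### The arm

A 6-joint arm with a two-finger parallel gripper is mounted at the origin on the work surface; the furniture and walls round the work are solid. World frame = base frame: x ahead of the robot, y to its left, z up, the work surface at z = 0. Lengths are in m, angles in degrees, forces in N, time in s.
With the tool pointing down it reaches from about 0.3 to 0.85 m from the base axis. Payload 5.4 kg.
Tool frame: the origin (TCP) lies where the fingers leave the gripper's body, on its centre line; the fingertips stand 73 mm ahead of it and the grasp point (between the pads) lies 54 mm ahead of it; z points along the fingers, y is the line along which they close (so a half turn about z gives the same grasp; the last joint's range is limited). The gripper opens to 85 mm and grips with 20 to 120 N. Pads are 22 mm wide; open, the fingers measure 114 mm over their backs; the gripper's body (76 mm by 85 mm) begins 54 mm behind the grasp point. The pads swing forward as they close: fully open they stand 13 mm farther back than shut.
Start: joints at [54.483, 9.076, 91.501, -0, 79.423, -12.038], TCP at [0.229, 0.527, 0.304] pointing down, gripper open.
Joint ranges: [-166.64, 166.64], [-54.1, 131.32], [10.49, 154.53], [-73.88, 253.88], [9.74, 151.15], [-171.62, 171.62]. Speed limits (degrees/s): [147.25, 147.25, 180, 180, 180, 180].

### API

Orientations are given as a 3x3 rotation matrix whose columns are the frame's x, y, z axes.
In Python, from rig import bot gives the robot as it stands. The module is installed in compiled form; this text tells all that it offers.
- The arm moves only by the tool drive_tool, never from a script. Its argument "motion" is a list of rows, each a list of 3 entries, a list of its own where there are three numbers: the shift along the tool's x, y, z in cm, then the turn, a rotation vector about the tool's x, y, z in degrees, then the closure, from 0 (fully open) to 1 (shut). A call has 1 to 5 rows; each row is the pose to reach, as a shift and turn from the pose commanded when the call began, along the tool's axes at that moment; what a row does not reach only later rows make up. A row lasts 1/10 s, in which the tool goes at most 50 mm and 8.59 degrees, less where a joint would pass 70% of its speed; a pose out of reach is approached as far as the arm can. A call with a gripper value outside its range is refused whole. The fingers move at their own pace and stop on an object; "force" is the grip in N (left out, the last holds). Time passes only in rows, so rows that repeat a pose let the fingers close. It gives the time, the measured TCP pose, the force, the opening and the grip force at its end, in the units of the state.
- bot.read_state(): the state, without advancing time (a new reading comes with each control period).
- bot.read_camera(name): name is "scene" or "top"; returns (picture, depth): 480x640x3 uint8, blue, green, red; 480x640 float32, m along the optical axis (not along the pixel's ray), 0 where there is no reading.
- bot.camera_model(name): a dict with "fx", "fy", "cx", "cy" (pixels), "eye" and "orientation" of the camera in the world. Camera axes: x right, y down, z forward; pixel columns grow to the right and rows downward; lengths in m; the calibration is good to about 2 mm. A picture is of the moment at which its call begins. camera_model takes no time and is no camera call.
- bot.close_job(): hands the job in; it is judged then, once.
Trained networks look in the newest picture that a camera, given by its name, has taken for a name from the list of things; names that differ only in an ending like _2 or _b are one class to them, and where a whole thing is asked for, a point or a joint stands for the part that bears it (a point fixed in the world has none). Each returns a list of dicts, best first, with "conf" (0 to 1); they miss things now and then, are a little off and sometimes report something else, mostly with a low value. They report only what shows in the picture. A call takes as long as a camera call. They do not tell look-alikes from the thing itself.
- bot.boxes_of(camera, label): "bbox" ([left, top, right, bottom] in pixels, round what is visible of it).
The state is a dict: "t": time; "joints": joint angles; "dq": joint speeds; "joint_efforts": joint torques, N m; "tool_pos": TCP position; "tool_rot": TCP orientation; "force": force on the tool from outside, world axes, zero at the start; "ft_torque": the same for the moment, N m; "opening": finger opening in m; "finger_force": force on a finger pad.
Only numpy, scipy, OpenCV 4.12 (cv2) and the standard library are available. Lean on these libraries where they do the work, as an engineer would, in place of code of your own. Each camera call takes 0.05 s, during which the arm holds its last target. There are 200 camera calls.

## Working session

There is one attempt and no reset: what is moved stays moved. The work goes in short steps, Python scripts to look and compute and a tool call to move; the robot and the scene stay as the last step left them, time stands still between calls to the robot, and variables do not carry over. Pictures are saved under pics/ and viewed, at most 10 in all, crops included, and the job is handed in when it is done.

Besides the shell and the picture viewer there is one more tool, called after "Request:" as a command line: name --argument value ..., lists and objects as JSON in quotes. drive_tool: Moves the arm, as the interface text tells. Its arguments: {"type":"object","properties":{"motion":{"type":"array"},"force":{"type":"number"}},"required":["motion"]}

```bash
mkdir -p pics
cat > h.py <<'E'
import numpy as np, cv2
from rig import bot
def world(cam,u,v,d):
    m=bot.camera_model(cam); u=np.asarray(u,float);v=np.asarray(v,float)
    p=np.stack([(u-m['cx'])/m['fx']*d,(v-m['cy'])/m['fy']*d,d],-1)
    return p@np.array(m['orientation']).T+np.array(m['eye'])
E
python3 - <<'E'
from h import *
for c in('top','scene'):
    im,d=bot.read_camera(c); cv2.imwrite(f'pics/{c}0.png',im); np.save(f'{c}0.npy',d)
    m=bot.camera_model(c); print(c,m['eye'],m['fx'])
    for l in('terminal_box','cover','tab','vial','brass_weight','loose_knob'):
        print(l,[([round(float(x)) for x in b['bbox']],round(float(b['conf']),2)) for b in bot.boxes_of(c,l)])
s=bot.read_state();print(s['t'],s['tool_rot'],s['opening'])
E
```

```text
top [0.3946041 0.0215823 1.1455652] 616.9759396640497
terminal_box []
cover [([368, 267, 416, 310], 0.79), ([247, 215, 290, 248], 0.74), ([201, 301, 235, 341], 0.73)]
tab [([289, 213, 311, 238], 0.54)]
vial [([278, 275, 286, 284], 0.57)]
brass_weight [([314, 269, 333, 282], 0.65)]
loose_knob [([248, 267, 262, 282], 0.7)]
scene [ 0.79456489 -0.42428729  0.72860187] 614.0895879384211
terminal_box [([290, 193, 425, 349], 0.78)]
cover [([193, 291, 256, 348], 0.93), ([349, 214, 406, 258], 0.82), ([299, 154, 354, 191], 0.57)]
tab [([344, 251, 374, 281], 0.57)]
vial [([310, 208, 328, 240], 0.78), ([284, 254, 304, 281], 0.39), ([344, 251, 373, 280], 0.23)]
brass_weight [([344, 250, 375, 278], 0.74)]
loose_knob [([334, 200, 349, 221], 0.78), ([292, 196, 425, 346], 0.62)]
0.7 [[-9.17198624e-01  3.98430272e-01  4.78168806e-05]
 [ 3.98430275e-01  9.17198623e-01  5.00024634e-05]
 [-2.39350819e-05  6.49138835e-05 -9.99999998e-01]] 0.08505741988925714
```

View pics/top0.png

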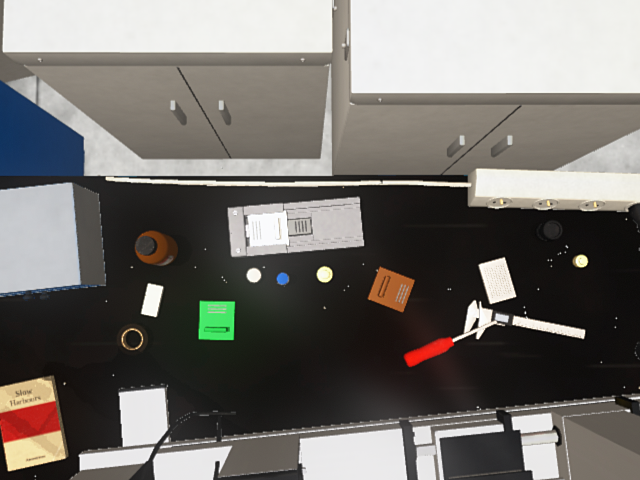

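View pics/scene0.png

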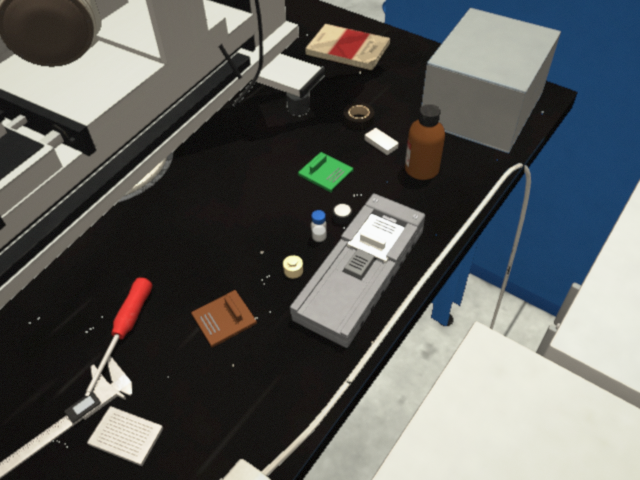

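The top view shows the grey box at about (296,227). Three things could pass for the cover: the white plate in the box (268,230), the green plate (217,320) and the brown plate (391,289). I choose the white one, since it sits in the box's seat. The tab is at (300,226), and the bystanders are at (254,275), (283,279) and (324,274). Next I fit the box pose and check the choice in a crop.

Run:
```python
from h import *
for c,(u0,v0,u1,v1) in dict(top=(205,180,385,265),scene=(280,180,440,355)).items():
    d=np.load(f'{c}0.npy'); v,u=np.mgrid[v0:v1,u0:u1]; dd=d[v,u]
    P=world(c,u,v,dd); P[dd==0]=9
    ok=(P[...,2]>.022)&(P[...,2]<.065)
    n,lab,st,_=cv2.connectedComponentsWithStats(ok.astype(np.uint8)); k=1+st[1:,4].argmax()
    Q=P[lab==k]; r=cv2.minAreaRect((Q[:,:2]*1000).astype(np.float32)); print(c,r,len(Q))
    print(np.histogram(Q[:,2],bins=np.arange(.02,.066,.003)))
    print(cv2.boxPoints(r).round(1).tolist())
im=cv2.imread('pics/top0.png')[185:295,215:375]
cv2.imwrite('pics/crop0.png',cv2.resize(im,None,fx=5,fy=5,interpolation=cv2.INTER_CUBIC))
print(bot.camera_model('top')['orientation'])
for l,b in dict(cover=(268.5,231.5,.04),tab=(300,225.5,.038),vial=(282,279.5,.05),brass=(323.5,275,.026),knob=(255,274.5,.019)).items():
    m=bot.camera_model('top'); print(l,world('top',b[0],b[1],m['eye'][2]-b[2]).round(4))
```

```text
top ((507.7394104003906, 41.356727600097656), (90.7268295288086, 240.5604705810547), 4.860644340515137) 6548
(array([  13,  111,  729, 1276, 1044, 1245,  883,  743,  368,   83,   45,
          8,    0,    0,    0]), array([0.02 , 0.023, 0.026, 0.029, 0.032, 0.035, 0.038, 0.041, 0.044,
       0.047, 0.05 , 0.053, 0.056, 0.059, 0.062, 0.065]))
[[452.29998779296875, 157.39999389648438], [472.70001220703125, -82.30000305175781], [563.0999755859375, -74.5999984741211], [542.7000122070312, 165.0]]
scene ((508.477783203125, 42.49961853027344), (91.84841918945312, 242.33206176757812), 4.7501068115234375) 9087
(array([  60,  188, 1721, 1915, 1470, 1605,  882,  919,  191,   87,   48,
          1,    0,    0,    0]), array([0.02 , 0.023, 0.026, 0.029, 0.032, 0.035, 0.038, 0.041, 0.044,
       0.047, 0.05 , 0.053, 0.056, 0.059, 0.062, 0.065]))
[[452.70001220703125, 159.39999389648438], [472.70001220703125, -82.0999984741211], [564.2999877929688, -74.4000015258789], [544.2000122070312, 167.10000610351562]]
[[-0.00470138 -0.99695583  0.07782654]
 [-0.9998432   0.00335769 -0.01738703]
 [ 0.01707278 -0.07789608 -0.99681529]]
cover [0.4985 0.0898 0.0434]
tab [0.5091 0.0334 0.0432]
vial [0.4124 0.0655 0.0471]
brass [ 0.4206 -0.0088  0.025 ]
knob [0.4223 0.116  0.0159]
```

View pics/crop0.png

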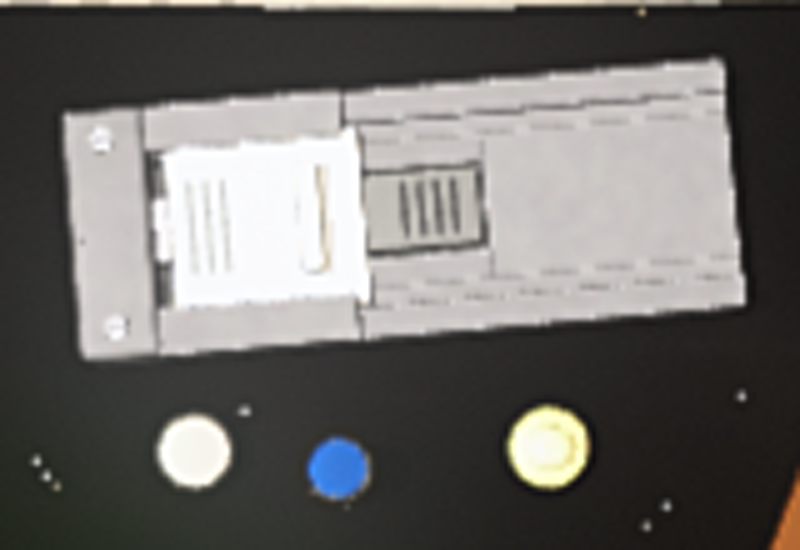

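The crop confirms the choice: the white ribbed cover sits in the seat, the rib is at crop (318,217), and the tab at (427,208) lies on its +x side. The fitted box is 91x241 mm, which matches the given size. Next I work out the moves and check that the path is clear.

```bash
cat >> h.py <<'E'
from scipy.spatial.transform import Rotation as R
X=np.array([.0845,-.9964,0]); Y=np.array([.9964,.0845,0]); O=np.array([.5075,.0522,0])
RT=np.c_[-X,Y,[0,0,-1.]]
def go(bx,by,tipz):
    s=bot.read_state(); p=np.array(s['tool_pos']); r=np.array(s['tool_rot'])
    t=O+bx*X+by*Y+[0,0,tipz+.073]
    q=p-O; print('t',round(s['t'],2),'box xy',(q@X).round(4),(q@Y).round(4),'tipz',(p[2]-.073).round(4),'F',np.round(s['force'],2))
    print('shift cm',(r.T@(t-p)*100).round(2),'turn',R.from_matrix(r.T@RT).as_rotvec(degrees=True).round(2))
E
python3 - <<'E'
from h import *
go(.028,0,.06)
d=np.load('top0.npy'); v,u=np.mgrid[0:480,0:640]; P=world('top',u,v,d); P[d==0]=0
m=(P[...,2]>.12)&(P[...,1]>-.1)&(P[...,0]>.1)&(P[...,0]<.65)
for y in np.arange(-.1,.7,.1):
    k=m&(P[...,1]>=y)&(P[...,1]<y+.1)
    if k.any(): print(y.round(1),P[k].min(0).round(2),P[k].max(0).round(2))
E
```

```text
t 0.7 box xy -0.497 -0.2372 tipz 0.2309 F [-0.32 -0.73 -0.54]
shift cm [-45.79 -34.96  17.09] turn [ 0.   -0.   61.67]
-0.1 [ 0.12 -0.1   0.2 ] [ 0.19 -0.    0.25]
0.0 [0.12 0.   0.2 ] [0.19 0.1  0.44]
0.1 [0.11 0.1  0.12] [0.2  0.2  0.43]
0.2 [0.1  0.2  0.12] [0.48 0.3  0.38]
0.3 [0.1  0.3  0.12] [0.49 0.4  0.19]
0.4 [0.39 0.4  0.12] [0.57 0.5  0.14]
0.5 [0.39 0.5  0.12] [0.56 0.53 0.14]
```

Run:
```python
from h import *
d=np.load('top0.npy'); v,u=np.mgrid[0:480,0:640]; P=world('top',u,v,d); P[d==0]=0
for x in np.arange(.1,.6,.05):
    print(x.round(2),[round(float(P[k][:,2].max()),2) if (k:=(abs(P[...,0]-x-.025)<.025)&(abs(P[...,1]-y-.05)<.05)).any() else None for y in np.arange(-.2,.6,.1)])
```

```text
0.1 [0.27, 0.25, 0.25, 0.27, 0.21, 0.19, 0.02, 0.02]
0.15 [0.25, 0.24, 0.44, 0.43, 0.38, 0.08, 0.02, 0.02]
0.2 [0.01, 0.01, 0.01, 0.14, 0.21, 0.09, 0.02, 0.02]
0.25 [0.03, 0.01, 0.01, 0.01, 0.01, 0.02, 0.01, 0.01]
0.3 [0.01, 0.01, 0.01, 0.03, 0.03, 0.02, 0.01, 0.01]
0.35 [0.03, 0.01, 0.01, 0.01, 0.02, 0.02, 0.13, 0.13]
0.4 [0.03, 0.03, 0.06, 0.02, 0.1, 0.13, 0.14, 0.13]
0.45 [0.01, 0.04, 0.05, 0.05, 0.13, 0.13, 0.14, 0.14]
0.5 [0.01, 0.04, 0.05, 0.05, 0.01, 0.05, 0.14, 0.14]
0.55 [0.02, 0.04, 0.04, 0.02, 0.02, 0.02, 0.14, 0.14]
```

Request:
drive_tool --motion '[[[-4,-3,0],[0,0,8],0.5],[[-8,-6,0],[0,0,16],1],[[-12,-9,0],[0,0,24],1],[[-16,-12,0],[0,0,32],1],[[-20,-15,0],[0,0,40],1]]' --force 40

```text
t: 1.2
tool_pos: [0.3533, 0.3084, 0.3041]
tool_rot: [[-0.442, 0.897, 0.001], [0.897, 0.442, 0.0], [-0.0, 0.001, -1.0]]
force: [1.2, 0.2, 0.3]
opening: 0.0124
finger_force: 0.0
```

```bash
python3 -c "
from h import *
go(.028,0,.06)"
```

```text
t 1.2 box xy -0.2683 -0.132 tipz 0.2311 F [1.19 0.19 0.27]
shift cm [-32.4    1.47  17.12] turn [ 5.000e-02 -1.000e-02  2.138e+01]
```

Request:
drive_tool --motion '[[[-5,0.2,0],[0,0,5],1],[[-10,0.5,0],[0,0,10],1],[[-15,0.7,0],[0,0,15],1],[[-20,0.9,0],[0,0,20],1],[[-25,1.1,0],[0,0,21.4],1]]'

```text
t: 1.7
tool_pos: [0.4748, 0.0895, 0.3042]
tool_rot: [[-0.087, 0.996, 0.001], [0.996, 0.087, 0.0], [0.0, 0.001, -1.0]]
force: [0.6, 0.8, 0.6]
opening: -0.0002
finger_force: 0.0
```

```bash
python3 -c "
from h import *
go(.028,0,.06)"
```

```text
t 1.7 box xy -0.04 -0.0294 tipz 0.2312 F [0.56 0.8  0.65]
shift cm [-6.8   2.91 17.12] turn [ 0.06 -0.    0.12]
```

Request:
drive_tool --motion '[[[-2.5,1,3],[0,0,0],1],[[-5,2,6],[0,0,0],1],[[-6.8,2.9,10],[0,0,0.1],1],[[-6.8,2.9,14],[0,0,0.1],1],[[-6.8,2.9,16],[0,0,0.1],1]]'

```text
t: 2.2
tool_pos: [0.5073, 0.026, 0.1403]
tool_rot: [[-0.086, 0.996, -0.005], [0.996, 0.086, 0.001], [0.001, -0.005, -1.0]]
force: [0.2, -0.4, 1.0]
opening: 0.0
finger_force: 0.0
```

Request:
drive_tool --motion '[[[0,0,0.3],[0,0,0],1],[[0,0,0.3],[0,0,0],1],[[0,0,0.3],[0,0,0],1]]'

```text
t: 2.5
tool_pos: [0.5103, 0.0263, 0.1427]
tool_rot: [[-0.088, 0.996, 0.003], [0.996, 0.088, -0.001], [-0.001, 0.003, -1.0]]
force: [0.6, -0.9, -0.2]
opening: -0.0001
finger_force: 0.0
```

Run:
```python
from h import *
go(.028,0,.038)
for c,(a,b,e,f) in dict(top=(215,185,375,295),scene=(270,170,440,360)).items():
    im,d=bot.read_camera(c); cv2.imwrite(f'pics/{c}1.png',cv2.resize(im[b:f,a:e],None,fx=3,fy=3))
```

```text
t 2.5 box xy 0.026 0.0006 tipz 0.0697 F [ 0.64 -0.93 -0.2 ]
shift cm [-0.2  -0.07  3.17] turn [0.18 0.05 0.19]
```

View pics/scene1.png

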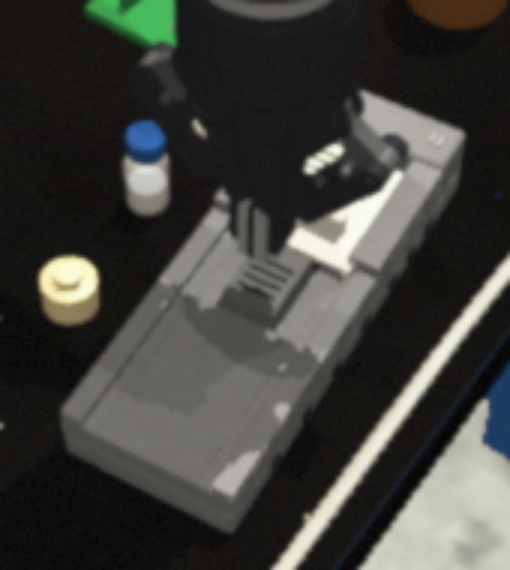

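The scene crop shows the shut fingertips at (255,235), directly above the tab at (265,285). The white cover is still locked behind it. Now I descend and press.

Request:
drive_tool --motion '[[[-0.2,0,1],[0.2,0,0.2],1],[[-0.2,0,2],[0.2,0,0.2],1],[[-0.2,0,2.6],[0.2,0,0.2],1],[[-0.2,0,2.6],[0.2,0,0.2],1],[[-0.2,0,2.6],[0.2,0,0.2],1]]'

```text
t: 3.1
tool_pos: [0.5091, 0.0245, 0.1145]
tool_rot: [[-0.084, 0.996, -0.004], [0.996, 0.084, -0.0], [0.0, -0.004, -1.0]]
force: [0.3, 0.5, 0.3]
opening: 0.0002
finger_force: 0.0
```

Request:
drive_tool --motion '[[[0,0,0.2],[0,0,0],1],[[0,0,0.4],[0,0,0],1],[[0,0,0.6],[0,0,0],1],[[0,0,0.8],[0,0,0],1],[[0,0,0.8],[0,0,0],1]]'

```text
t: 3.6
tool_pos: [0.5094, 0.0243, 0.1069]
tool_rot: [[-0.084, 0.996, -0.003], [0.996, 0.084, -0.0], [-0.0, -0.003, -1.0]]
force: [-0.1, 0.3, 1.2]
opening: -0.0001
finger_force: 0.1
```

```bash
python3 -c "
from h import *
go(.028,0,.032)"
```

```text
t 3.6 box xy 0.0279 -0.0005 tipz 0.0339 F [-0.06  0.29  1.15]
shift cm [-0.01  0.05  0.19] turn [-0.18  0.01 -0.03]
```

Contact as expected. I press on toward flush.

Request:
drive_tool --motion '[[[0,0,0.1],[0,0,0],1],[[0,0,0.2],[0,0,0],1],[[0,0,0.3],[0,0,0],1],[[0,0,0.3],[0,0,0],1],[[0,0,0.3],[0,0,0],1]]'

```text
t: 4.1
tool_pos: [0.509, 0.0244, 0.1037]
tool_rot: [[-0.084, 0.996, -0.004], [0.996, 0.084, -0.0], [0.0, -0.004, -1.0]]
force: [-0.7, -0.2, 0.9]
opening: 0.0001
finger_force: 0.2
```

Run:
```python
from h import *
go(.028,0,.032)
im,d=bot.read_camera('scene'); cv2.imwrite(f'pics/scene2.png',cv2.resize(im[170:360,270:440],None,fx=3,fy=3))
```

```text
t 4.1 box xy 0.0278 -0.0008 tipz 0.0307 F [-0.69 -0.17  0.93]
shift cm [-0.02  0.08 -0.13] turn [-0.23 -0.01 -0.03]
```

View pics/scene2.png

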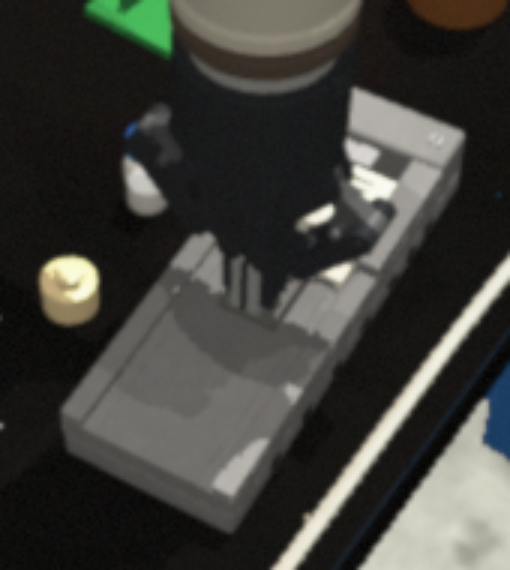

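The tab is down and a dark gap has opened behind the cover at crop (385,165), so it has sprung free. I lift off, look at the cover with the view clear, and then go behind the rib.

Request:
drive_tool --motion '[[[0,0,-1],[0,0,0],1],[[0,0,-3],[0,0,0],1],[[0,0,-5],[0,0,0],1],[[0,0,-5.5],[0,0,0],1],[[0,0,-5.5],[0,0,0],1]]'

```text
t: 4.65
tool_pos: [0.5101, 0.0243, 0.1601]
tool_rot: [[-0.084, 0.996, -0.001], [0.996, 0.084, -0.001], [-0.001, -0.001, -1.0]]
force: [-0.4, 0.8, -0.1]
opening: -0.0003
finger_force: 0.0
```

Run:
```python
from h import *
go(-.042,0,.07)
im,d=bot.read_camera('scene'); cv2.imwrite(f'pics/scene3.png',cv2.resize(im[170:360,270:440],None,fx=3,fy=3))
```

```text
t 4.65 box xy 0.028 0.0002 tipz 0.0871 F [-0.4   0.83 -0.09]
shift cm [ 7.   -0.02  1.7 ] turn [-0.06  0.04 -0.02]
```

View pics/scene3.png

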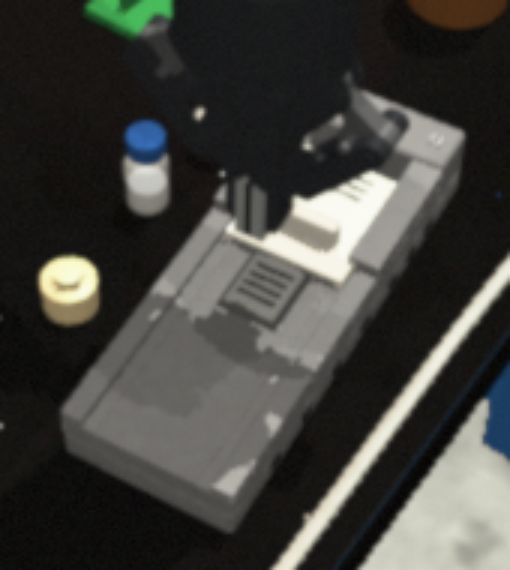

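The cover's front edge now lies over the tab (crop (290,255)) and the rib is at (315,225), so it is free. I go behind the rib.

Request:
drive_tool --motion '[[[2.5,0,0],[0,0,0],1],[[5,0,0],[0,0,0],1],[[7.2,0,0],[0,0,0],1],[[7.2,0,0.5],[0,0,0],1],[[7.2,0,1],[0,0,0],1]]'

```text
t: 5.2
tool_pos: [0.5027, 0.0962, 0.1477]
tool_rot: [[-0.085, 0.996, -0.005], [0.996, 0.085, -0.001], [-0.0, -0.005, -1.0]]
force: [-0.4, 0.4, 0.3]
opening: 0.0
finger_force: 0.0
```

Request:
drive_tool --motion '[[[0,0,1],[0,0,0],1],[[0,0,2],[0,0,0],1],[[0,0,2.5],[0,0,0],1],[[0,0,2.5],[0,0,0],1]]'

```text
t: 5.6
tool_pos: [0.5024, 0.0957, 0.1225]
tool_rot: [[-0.083, 0.997, -0.006], [0.997, 0.083, -0.0], [0.0, -0.006, -1.0]]
force: [-0.3, -0.3, -0.4]
opening: 0.0004
finger_force: 0.0
```

```bash
python3 -c "
from h import *
go(-.034,0,.0415)"
```

```text
t 5.6 box xy -0.0438 -0.0014 tipz 0.0495 F [-0.27 -0.33 -0.41]
shift cm [-0.98  0.14  0.8 ] turn [-0.35 -0.01 -0.07]
```

Request:
drive_tool --motion '[[[0,0.1,0.4],[0,0,0],1],[[0,0.1,0.7],[0,0,0],1],[[0,0.1,0.7],[0,0,0],1],[[0,0.1,0.7],[0,0,0],1]]'

```text
t: 6.0
tool_pos: [0.5043, 0.0963, 0.117]
tool_rot: [[-0.084, 0.996, -0.003], [0.996, 0.084, -0.0], [-0.0, -0.003, -1.0]]
force: [0.4, -0.5, -1.0]
opening: 0.0001
finger_force: 0.0
```

Request:
drive_tool --motion '[[[-0.3,0,0],[0,0,0],1],[[-0.6,0,0],[0,0,0],1],[[-0.9,0,0],[0,0,0],1],[[-1.2,0,0],[0,0,0],1],[[-1.5,0,0],[0,0,0],1]]'

```text
t: 6.5
tool_pos: [0.5055, 0.0811, 0.117]
tool_rot: [[-0.084, 0.996, -0.003], [0.996, 0.084, -0.0], [0.0, -0.003, -1.0]]
force: [-0.3, 0.2, 1.3]
opening: 0.0004
finger_force: 0.4
```

```bash
python3 -c "
from h import *
go(.06,0,.0425)"
```

```text
t 6.5 box xy -0.0289 0.0005 tipz 0.044 F [-0.29  0.21  1.27]
shift cm [-8.89 -0.04  0.14] turn [-0.19 -0.02 -0.04]
```

Request:
drive_tool --motion '[[[-0.5,0,0],[0,0,0],1],[[-1,0,0],[0,0,0],1],[[-1.5,0,0],[0,0,0],1],[[-2,0,0],[0,0,0],1],[[-2.5,0,0],[0,0,0],1]]'

```text
t: 7.0
tool_pos: [0.5076, 0.0559, 0.1169]
tool_rot: [[-0.084, 0.996, -0.003], [0.996, 0.084, -0.0], [-0.0, -0.003, -1.0]]
force: [0.0, 0.9, 0.5]
opening: -0.0001
finger_force: 0.4
```

Request:
drive_tool --motion '[[[-0.5,0,0],[0,0,0],1],[[-1,0,0],[0,0,0],1],[[-1.5,0,0],[0,0,0],1],[[-2,0,0],[0,0,0],1],[[-2.5,0,0],[0,0,0],1]]'

```text
t: 7.5
tool_pos: [0.5097, 0.031, 0.1169]
tool_rot: [[-0.084, 0.996, -0.004], [0.996, 0.084, -0.0], [-0.0, -0.004, -1.0]]
force: [-0.7, 1.1, 0.5]
opening: 0.0003
finger_force: 0.4
```

Run:
```python
from h import *
go(.083,0,.043)
im,d=bot.read_camera('scene'); cv2.imwrite(f'pics/scene4.png',cv2.resize(im[170:360,270:440],None,fx=3,fy=3))
```

```text
t 7.5 box xy 0.0213 0.0004 tipz 0.0439 F [-0.7  1.1  0.5]
shift cm [-6.17 -0.04  0.09] turn [-0.2   0.   -0.03]
```

View pics/scene4.png

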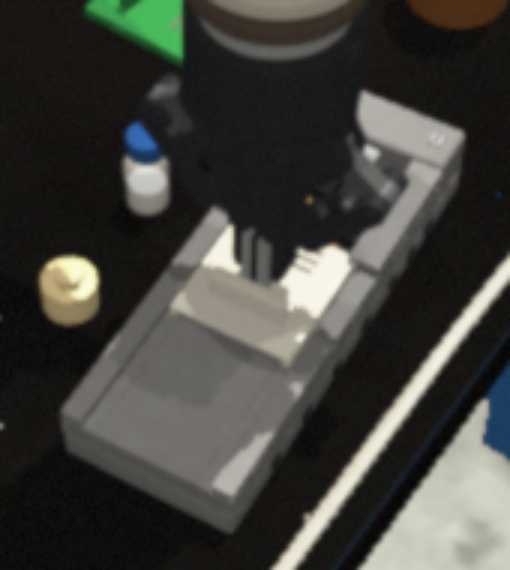

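The cover slides straight, with its front edge at crop (235,330) and the fingers behind the rib. I push on more slowly.

Request:
drive_tool --motion '[[[-0.5,0,0],[0,0,0],1],[[-1,0,0],[0,0,0],1],[[-1.5,0,0],[0,0,0],1],[[-2,0,0],[0,0,0],1],[[-2.5,0,0],[0,0,0],1]]'

```text
t: 8.05
tool_pos: [0.5117, 0.0061, 0.1168]
tool_rot: [[-0.084, 0.996, -0.004], [0.996, 0.084, -0.0], [-0.0, -0.004, -1.0]]
force: [-0.2, 0.7, -0.8]
opening: 0.0002
finger_force: 0.3
```

Request:
drive_tool --motion '[[[-0.4,0,0],[0,0,0],1],[[-0.8,0,0],[0,0,0],1],[[-1.2,0,0],[0,0,0],1],[[-1.5,0,0],[0,0,0],1],[[-1.7,0,0],[0,0,0],1]]'

```text
t: 8.55
tool_pos: [0.5132, -0.0107, 0.1169]
tool_rot: [[-0.084, 0.996, -0.003], [0.996, 0.084, -0.0], [-0.0, -0.003, -1.0]]
force: [-0.4, -0.1, 0.0]
opening: 0.0001
finger_force: 0.2
```

```bash
cat > meas.py <<'E'
from h import *
import sys
go(.083,0,.043)
for c in('top','scene'):
    im,d=bot.read_camera(c); v,u=np.mgrid[0:480,0:640]
    m=bot.camera_model(c); Rm=np.array(m['orientation'])
    ray=np.stack([(u-m['cx'])/m['fx'],(v-m['cy'])/m['fy'],np.ones(u.shape)],-1)@Rm.T
    P=np.array(m['eye'])+ray*((.037-m['eye'][2])/ray[...,2])[...,None]   # pixels onto plate-top plane
    q=P-O; bx=q@X; by=q@Y
    w=(im.min(-1)>110+20*(c=='scene'))&(im[...,2].astype(int)-im[...,0]>-30)&(abs(by)<.033)&(bx>-.08)&(bx<.16)
    g=im.mean(-1)
    print(c,'profile', [(round(b*1000),int(np.median(g[k])),np.round(np.median((world(c,u[k],v[k],d[k]))[:,2]),3)) for b in np.arange(.0,.136,.004) if (k:=(abs(bx-b)<.002)&(by>.022)&(by<.03)&(d>0)).any()])
cv2.imwrite(f'pics/{sys.argv[1]}.png',cv2.resize(im[170:360,270:440],None,fx=3,fy=3))
E
python3 meas.py scene5
```

```text
t 8.55 box xy 0.0631 0.0004 tipz 0.0439 F [-0.37 -0.1   0.01]
shift cm [-1.99 -0.04  0.09] turn [-0.2   0.   -0.04]
top profile [(0, 99, np.float64(0.389)), (4, 94, np.float64(0.387)), (8, 86, np.float64(0.384)), (12, 96, np.float64(0.379)), (16, 216, np.float64(0.375)), (20, 222, np.float64(0.376)), (24, 223, np.float64(0.377)), (28, 224, np.float64(0.377)), (32, 227, np.float64(0.377)), (36, 230, np.float64(0.379)), (40, 232, np.float64(0.379)), (44, 232, np.float64(0.38)), (48, 232, np.float64(0.381)), (52, 236, np.float64(0.381)), (56, 238, np.float64(0.381)), (60, 238, np.float64(0.383)), (64, 239, np.float64(0.384)), (68, 239, np.float64(0.384)), (72, 240, np.float64(0.385)), (76, 242, np.float64(0.385)), (80, 242, np.float64(0.386)), (84, 243, np.float64(0.386)), (88, 243, np.float64(0.385)), (92, 244, np.float64(0.386)), (96, 245, np.float64(0.388)), (100, 246, np.float64(0.388)), (104, 246, np.float64(0.387)), (108, 246, np.float64(0.387)), (112, 247, np.float64(0.389)), (116, 248, np.float64(0.388)), (120, 248, np.float64(0.388)), (124, 248, np.float64(0.39)), (128, 249, np
[... 382 characters left out ...]
), (44, 242, np.float64(0.036)), (48, 242, np.float64(0.036)), (52, 242, np.float64(0.036)), (56, 242, np.float64(0.036)), (60, 242, np.float64(0.036)), (64, 242, np.float64(0.036)), (68, 212, np.float64(0.036)), (72, 145, np.float64(0.036)), (76, 144, np.float64(0.037)), (80, 148, np.float64(0.036)), (84, 160, np.float64(0.036)), (88, 167, np.float64(0.036)), (92, 167, np.float64(0.035)), (96, 166, np.float64(0.035)), (100, 112, np.float64(0.029)), (104, 91, np.float64(0.029)), (108, 108, np.float64(0.029)), (112, 111, np.float64(0.029)), (116, 110, np.float64(0.028)), (120, 110, np.float64(0.029)), (124, 110, np.float64(0.028)), (128, 110, np.float64(0.029)), (132, 109, np.float64(0.029))]
```

View pics/scene5.png

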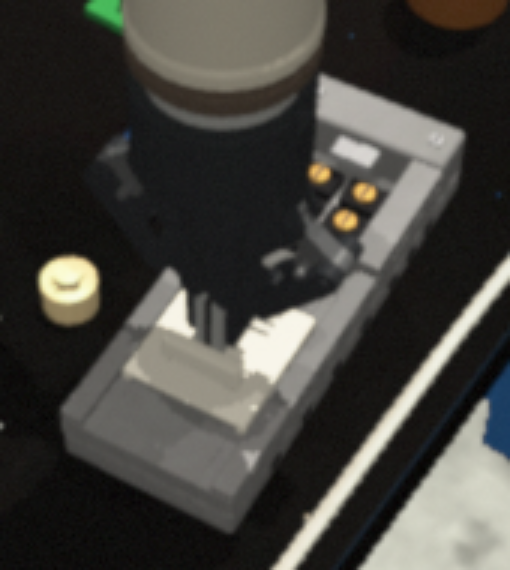

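The well is bare (its terminals show around crop (345,195)), and the cover spans about box x 28..98, so its origin is near +63. Its rear edge still overlaps the tab, which ends at +37. Another 17 mm clears the tab and leaves about 15 mm to the end of the ledge.

Request:
drive_tool --motion '[[[-0.2,0,0],[0,0,0],1],[[-0.4,0,0],[0,0,0],1],[[-0.6,0,0],[0,0,0],1],[[-0.8,0,0],[0,0,0],1],[[-1.0,0,0],[0,0,0],1]]'

```text
t: 9.15
tool_pos: [0.5141, -0.0205, 0.1169]
tool_rot: [[-0.084, 0.996, -0.003], [0.996, 0.084, -0.0], [0.0, -0.003, -1.0]]
force: [0.3, 0.3, 0.6]
opening: 0.0003
finger_force: 0.4
```

Request:
drive_tool --motion '[[[-0.2,0,0],[0,0,0],1],[[-0.4,0,0],[0,0,0],1],[[-0.6,0,0],[0,0,0],1],[[-0.7,0,0],[0,0,0],1],[[-0.7,0,0],[0,0,0],1]]'

```text
t: 9.65
tool_pos: [0.5147, -0.0276, 0.1169]
tool_rot: [[-0.084, 0.996, -0.003], [0.996, 0.084, -0.001], [-0.0, -0.003, -1.0]]
force: [-0.1, 0.1, -0.7]
opening: 0.0
finger_force: 0.0
```

Request:
drive_tool --motion '[[[0.3,0,0],[0,0,0],1],[[0.6,0,0],[0,0,0],1],[[0.6,0,-2],[0,0,0],1],[[0.6,0,-6],[0,0,0],1],[[0.6,0,-10],[0,0,0],1]]'

```text
t: 10.15
tool_pos: [0.5137, -0.0208, 0.2173]
tool_rot: [[-0.084, 0.996, -0.006], [0.996, 0.084, 0.0], [0.001, -0.006, -1.0]]
force: [1.6, -0.7, 0.1]
opening: -0.0002
finger_force: 0.0
```

Request:
drive_tool --motion '[[[3,0,-4],[0,0,0],1],[[8,0,-6],[0,0,0],1],[[13,0,-6],[0,0,0],1],[[17,0,-6],[0,0,0],1],[[17,0,-6],[0,0,0],1]]'

```text
t: 10.65
tool_pos: [0.4992, 0.1527, 0.2771]
tool_rot: [[-0.09, 0.996, -0.003], [0.996, 0.09, 0.001], [0.002, -0.003, -1.0]]
force: [0.6, -1.1, -0.2]
opening: 0.0002
finger_force: 0.0
```

```bash
python3 meas.py scene6
python3 - <<'E'
from h import *
for l in('vial','brass_weight','loose_knob'):print(l,[np.round(b['bbox']) for b in bot.boxes_of('top',l)][:1])
E
```

```text
t 10.65 box xy -0.1008 0.0002 tipz 0.2041 F [ 0.58 -1.07 -0.21]
shift cm [-18.41  -0.08  16.08] turn [-0.19 -0.1   0.33]
top profile [(0, 117, np.float64(0.029)), (4, 119, np.float64(0.031)), (8, 120, np.float64(0.031)), (12, 123, np.float64(0.028)), (16, 179, np.float64(0.03)), (20, 148, np.float64(0.029)), (24, 149, np.float64(0.03)), (28, 149, np.float64(0.031)), (32, 190, np.float64(0.03)), (36, 190, np.float64(0.031)), (40, 172, np.float64(0.028)), (44, 153, np.float64(0.029)), (48, 236, np.float64(0.036)), (52, 227, np.float64(0.036)), (56, 238, np.float64(0.036)), (60, 238, np.float64(0.037)), (64, 237, np.float64(0.036)), (68, 226, np.float64(0.035)), (72, 227, np.float64(0.038)), (76, 227, np.float64(0.036)), (80, 238, np.float64(0.037)), (84, 238, np.float64(0.036)), (88, 226, np.float64(0.036)), (92, 226, np.float64(0.038)), (96, 226, np.float64(0.039)), (100, 226, np.float64(0.038)), (104, 225, np.float64(0.038)), (108, 226, np.float64(0.036)), (112, 253, np.float64(0.036)), (116, 192, np.float64(0.031)), (120, 197, np.float64(0.03)), (124, 190, np.float64(0.03)), (128, 1
[... 492 characters left out ...]
9, np.float64(0.036)), (60, 229, np.float64(0.037)), (64, 213, np.float64(0.037)), (68, 210, np.float64(0.037)), (72, 210, np.float64(0.036)), (76, 224, np.float64(0.036)), (80, 219, np.float64(0.036)), (84, 226, np.float64(0.036)), (88, 228, np.float64(0.036)), (92, 207, np.float64(0.036)), (96, 207, np.float64(0.036)), (100, 207, np.float64(0.036)), (104, 207, np.float64(0.036)), (108, 208, np.float64(0.035)), (112, 234, np.float64(0.036)), (116, 122, np.float64(0.03)), (120, 152, np.float64(0.029)), (124, 177, np.float64(0.029)), (128, 176, np.float64(0.029)), (132, 171, np.float64(0.029))]
vial [array([279., 276., 286., 284.])]
brass_weight [array([315., 268., 333., 281.])]
loose_knob []
```

View pics/scene6.png

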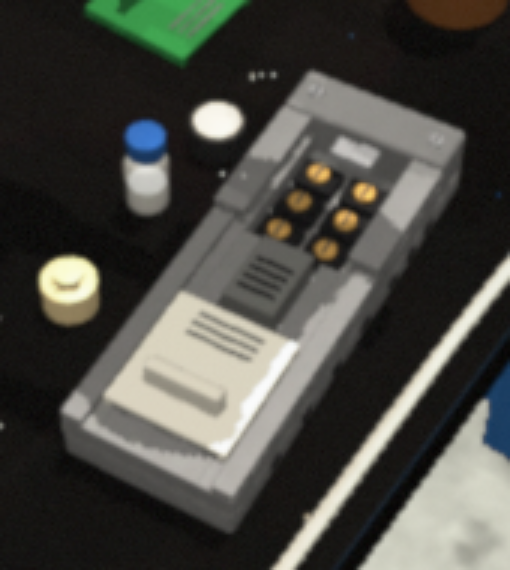

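The cover lies flat on the ledge, its top at a constant z of about 36 mm from box x 45 to 114 (crop (200,375)). The well is bare, the tab has sprung back up behind the cover, and the three bystanders stand where they were. I hand in the job.

```bash
python3 -c "
from rig import bot
print(bot.close_job())"
```

```text
the job is handed in; nothing more can be done
None
```

The job is handed in after about 11 s of robot time: the tab was pressed, the cover sprang free and was pushed to about box x +80, where it lies flat on the ledge about 15 mm short of the end; the well is fully bare and the vial, weight and knob are untouched.

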